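Load a jaw model into a light-curing unit with a push-push drawer

TASK

Put the pink jaw model into the light-curing unit for curing. Press the front of its shut drawer to release the push-push catch and let the drawer glide out, set the model down inside the tray, teeth up, then press the drawer home past its catch and let go; make sure it stays shut. Do not force the drawer, and leave everything else on the bench where it is.

Things in the scene. Friction and masses are not known exactly. Their poses are not given: they have to be found in the camera images.
- curing_unit: Off-white light-curing unit, fixed, 220 deep (its x) x 212 wide (its y) x 168 mm high. Origin: centre of its underside on the bench; +x points from its front to its back. In its front a handle-less drawer, which opens to -x, in an opening 158 mm wide, 12 to 68 mm above the bench; over it an amber window and a control panel.
- unit_front (a point): Point on the unit's flat upright front (its x = -110 mm), centred, 72 mm up, just above the drawer; axes as the unit's. The front goes on straight up to 168 mm: a gripper pointing straight down strikes it before its fingertips have the drawer home. Shut fingertips reach when tilted 40 degrees or so, pointing forward and down.
- drawer (a joint): How far the drawer is out (m), along the unit's -x; range -0.012 to 0.115. A spring drives it out with 3.5 N when shut, 2.3 N when open, damped by 28 N per m/s: let go, it glides to 0.115 in about 1.5 s (keep out of its way). A push-push catch can hold it shut: caught, it rests between 0.000 and 0.006, differing from unit to unit.
- drawer_front (a point): Middle of the outer face of the drawer's upright front panel, on its ribbed grey press pad, 40 mm above the bench; moves with the drawer. The panel is 152 wide x 50 high (16 to 66 mm above the bench) x 12 mm thick; at joint 0 its face stands 8 mm proud of the unit's front. Axes as the unit's.
- catch_place (a point): Fixed point inside the unit at the push-push catch. Each full press to the rubber buffers, about 9 mm deeper than the caught place (0.5 mm short will do), and letting go changes it over: caught or released. Pressed less far, it stays as it was. The buffers feel like a steep rise over the 3 to 7 N of the spring; 12 to 25 N is plenty, over 45 N is forcing.
- tray_floor (a point): Middle of the drawer's flat tray floor, 30 mm above the bench, 60 mm behind the panel's outer face; moves with the drawer. Tray 96 long (unit's x, panel to rear rim) x 140 mm wide (unit's y); side and rear rims 8 mm high, the panel 36 mm above the floor. With the drawer fully out it lies 63 mm before the unit's front. Axes as the unit's.
- jaw_model: Loose jaw model, pink horseshoe base with ivory teeth, 0.06 to 0.13 kg, 59 (x) x 70 (y) x 22 mm high. Origin: centre of its underside, z up through the teeth; the round front of the arch points to +x, the straight heel to -x. Only the base grips (12 mm high at front and sides, 6 mm at the heel): grip low across x, heel to front, fingertips 2 to 4 mm above its support.
- etch_syringe: Bystander: white and purple gel syringe lying on the bench, 106 x 28 x 25 mm, origin at the centre of its underside.
- trial_box: Bystander: flat red and white carton, 98 x 56 x 14 mm, origin at the centre of its underside.
- wax_sticks: Bystander: two stacked pink wax blocks on the brown mat, 36 x 77 x 19 mm, origin at the centre of the underside.
- resin_bottle: Bystander: upright brown dropper bottle with a black teat, 34 mm across, 102 mm high, origin at the centre of its underside.

How it is judged (in metres and radians):
On the way, in this order (a step that is already met when the one before it is completed fails the run):
1. the catch is released and the drawer has run out (value of joint drawer above 0.105 m), for 0.2 s.
2. the jaw model lies in the open drawer's tray, teeth up, let go (x of jaw_model in the frame of tray_floor between -0.02 and 0.02 m and y of jaw_model in the frame of tray_floor between -0.04 and 0.04 m and z of jaw_model in the frame of tray_floor between -0.004 and 0.005 m and angle between jaw_model's own z axis and vertical below 0.12 rad and value of joint drawer above 0.09 m and contact force between the fingers and jaw_model below 0.05 N and linear speed of jaw_model below 0.03 m/s), for 0.3 s.
At the end, for the whole second after the job is handed in: The drawer is shut and held by its catch alone (joint between -3 and 8 mm, still), with the jaw model at rest in its tray: within 20 mm of the tray's middle along the unit and 40 mm across, resting on the tray floor (-4 to 5 mm), teeth up within 7 degrees (value of joint drawer between -0.003 and 0.008 m and velocity of joint drawer between -0.005 and 0.005 m/s and x of jaw_model in the frame of tray_floor between -0.02 and 0.02 m and y of jaw_model in the frame of tray_floor between -0.04 and 0.04 m and z of jaw_model in the frame of tray_floor between -0.004 and 0.005 m and angle between jaw_model's own z axis and vertical below 0.12 rad and linear speed of jaw_model below 0.02 m/s); the robot touches nothing.
It fails at once if the drawer is forced: pressed with more than 45 N (contact force between the fingers and drawer above 45 N).
It fails at once if the bystander etch_syringe is pushed more than 30 mm or tipped (distance of etch_syringe from where it was at the start of the episode above 0.03 m).
It fails at once if the bystander trial_box is pushed more than 30 mm or tipped (distance of trial_box from where it was at the start of the episode above 0.03 m).
It fails at once if the bystander wax_sticks is pushed more than 30 mm or tipped (distance of wax_sticks from where it was at the start of the episode above 0.03 m).
It fails at once if the bystander resin_bottle is pushed more than 30 mm or tipped (distance of resin_bottle from where it was at the start of the episode above 0.03 m or angle between resin_bottle's own z axis and vertical above 0.5 rad).
It also fails if it takes over 69 s, if anything falls off the work surface, if the arm or the gripper's body presses on something with over 40 N, if the wrist force passes 120 N, or if a joint passes its speed limit or range.

ROBOT

A 6-joint arm with a two-finger parallel gripper is mounted at the origin on a cart in front of the work surface, level with it; the furniture and walls round the work are solid. World frame = base frame: x ahead of the robot, y to its left, z up, the work surface at z = 0. Lengths are in m, angles in degrees, forces in N, time in s.
With the tool pointing down it reaches from about 0.225 to 0.725 m from the base axis. Payload 3.1 kg.
Tool frame: the origin (TCP) lies at the very end of the fingers, on their centre line; the grasp point (between the pads) lies 19 mm behind it; z points along the fingers, y is the line along which they close (so a half turn about z gives the same grasp; the last joint's range is limited). The gripper opens to 85 mm and grips with 20 to 120 N. Pads are 22 mm wide; open, the fingers measure 114 mm over their backs; the gripper's body (76 mm by 85 mm) begins 54 mm behind the grasp point. The pads swing forward as they close: fully open they stand 13 mm farther back than shut.
Start: joints at [66.131, 2.75, 5.684, 92.934, 0, 82.678], TCP at [0.15, 0.503, 0.231] pointing down, gripper open.
Joint ranges: [-166.93, 166.93], [-56.73, 111.36], [-69.38, 81.34], [-121.58, 131.49], [-85.45, 84.26], [-180, 180]. Speed limits (degrees/s): [159.86, 159.86, 180, 180, 180, 180].

INTERFACE

Orientations are given as a 3x3 rotation matrix whose columns are the frame's x, y, z axes.
In Python, from rig import r gives the robot as it stands.
- The arm moves only by the shell command python3 drive.py 'ROWS' [FORCE]. ROWS is rows parted by semicolons, their numbers by spaces, 1 to 5 of them, each of 7 numbers: a rotation vector rx, ry, rz in degrees, then dx, dy, dz in m, then the finger opening in m; each row shifts and turns the commanded pose from where the row before left it, along the tool's axes as they then stand; what a row does not reach is not made up. A row lasts 1/10 s, in which the tool goes at most 0.05 m and 8.59 degrees, less where a joint would pass 70% of its speed; a pose out of reach is approached as far as the arm can. The fingers move at their own pace and stop on an object; FORCE is the grip in N (left out, the last holds). Time passes only in rows, so rows that do not move let the fingers close. It prints the time, the measured TCP pose, the force, the opening and the grip force at its end.
- r.read_state(): the state, without advancing time (a new reading comes with each control period).
- r.grab_frame(name): name is "side" or "top" or "wrist"; returns a dict with "img" (400x640x3 uint8, red, green, blue), "K" (3x3 intrinsics, pixels), "R" (3x3) and "t" (3): a world point X has camera coordinates R X + t. Camera axes: x right, y down, z forward; pixel columns grow to the right and rows downward; lengths in m; the calibration is good to about 2 mm. A picture is of the moment at which its call begins. There is no depth.
- r.job_done(): hands the job in; it is judged then, once.
The state is a dict: "time_s": time; "joints": joint angles; "qd": joint speeds; "effort": joint torques, N m; "tool_pos": TCP position; "eef_rot": TCP orientation; "wrist_force": force on the tool from outside, world axes, zero at the start; "torque": the same for the moment, N m; "finger_gap": finger opening in m; "grip_force": force on a finger pad.
Only numpy, scipy, OpenCV 4.12 (cv2) and the standard library are available. Lean on these libraries where they do the work, as an engineer would, in place of code of your own. Each camera call takes 0.05 s, during which the arm holds its last target. There are 200 camera calls.

## Working session

There is one attempt and no reset: what is moved stays moved. The work goes in short steps, Python scripts to look and compute and a shell command to move; the robot and the scene stay as the last step left them, time stands still between calls to the robot, and variables do not carry over. Pictures are saved under pics/ and viewed, at most 10 in all, crops included, and the job is handed in when it is done.

```bash
mkdir -p pics; ls; python3 - <<'E'
from rig import r
import cv2,pickle
s=r.read_state(); print(s['time_s'],s['tool_pos'],s['eef_rot'],s['wrist_force'])
d={}
for n in("side","top","wrist"):
    f=r.grab_frame(n); d[n]=f; cv2.imwrite(f"pics/{n}0.png",f["img"][:,:,::-1]); print(n,f["K"],(-f["R"].T@f["t"]).round(3))
pickle.dump(d,open("f0.pkl","wb"))
E
```

```text
drive.py
pics
rig.py
0.0 [0.14927657 0.50267547 0.23010151] [[-9.58583028e-01  2.84811555e-01 -9.78037755e-04]
 [ 2.84813065e-01  9.58580549e-01 -2.20221467e-03]
 [ 3.10311783e-04 -2.38956354e-03 -9.99997097e-01]] [-0.02717361  0.02821278 -0.11297684]
side [[465.7238473    0.         321.7073806 ]
 [  0.         465.7238473  208.12523251]
 [  0.           0.           1.        ]] [ 0.406 -1.042  0.733]
top [[421.06409144   0.         323.40826026]
 [  0.         421.06409144 201.51322867]
 [  0.           0.           1.        ]] [-0.194 -0.213  1.064]
wrist [[340.21884168   0.         320.81831296]
 [  0.         340.21884168 199.16381457]
 [  0.           0.           1.        ]] [0.07  0.527 0.373]
```

View pics/top0.png

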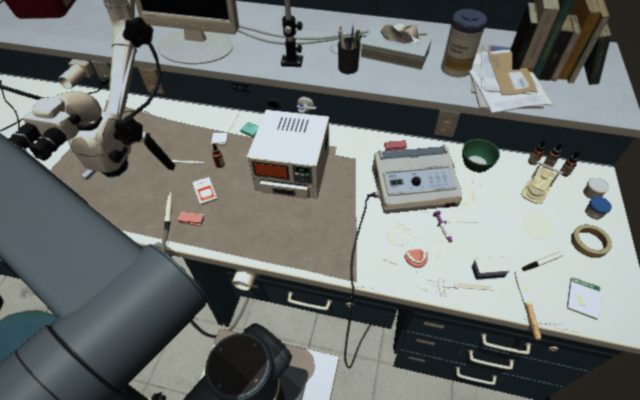

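View pics/side0.png

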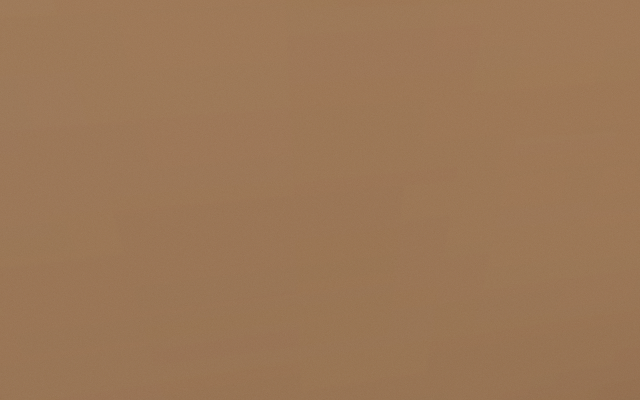

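The top view shows the curing unit at about (288,150) with its front facing down-left. The jaw is at (416,258), the syringe at (442,225), the box at (204,190), the wax at (191,218) and the bottle at (218,155). The side camera is blocked and shows only brown. Next I'll zoom into the top view and check the wrist view.

```bash
cat > h.py <<'E'
import numpy as np
def cast(f,px,z):
    px=np.atleast_2d(px); d=(f["R"].T@np.linalg.inv(f["K"])@np.c_[px,np.ones(len(px))].T).T
    c=-f["R"].T@f["t"]; return c+d*((z-c[2])/d[:,2])[:,None]
def proj(f,X):
    X=np.atleast_2d(X); p=(f["K"]@(f["R"]@X.T+f["t"][:,None])).T; return p[:,:2]/p[:,2:]
E
python3 - <<'E'
import pickle,cv2,numpy as np
from h import *
d=pickle.load(open("f0.pkl","rb")); t=d["top"]
im=t["img"][:,:,::-1]
a=cv2.resize(im[100:205,235:345],None,fx=5,fy=5,interpolation=cv2.INTER_CUBIC)
b=cv2.resize(im[235:285,390:440],None,fx=5,fy=5,interpolation=cv2.INTER_CUBIC)
o=np.zeros((525,800,3),np.uint8); o[:525,:550]=a; o[:250,550:]=b; 
cv2.imwrite("pics/crop0.png",o)
for n,p,z in [("jaw",(416,258),.006),("syr",(442,225),.01),("box",(204,190),.01),("wax",(191,218),.01),("bot",(218,163),0)]: print(n,cast(t,p,z).round(3))
E
```

```text
jaw [[ 0.469 -0.319  0.006]]
syr [[ 0.6   -0.384  0.01 ]]
box [[0.569 0.38  0.01 ]]
wax [[0.454 0.374 0.01 ]]
bot [[0.7   0.386 0.   ]]
```

View pics/crop0.png

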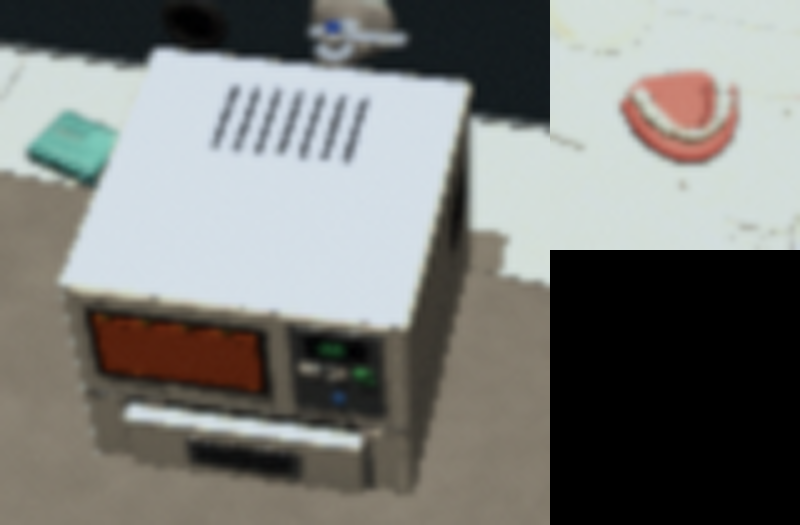

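View pics/wrist0.png

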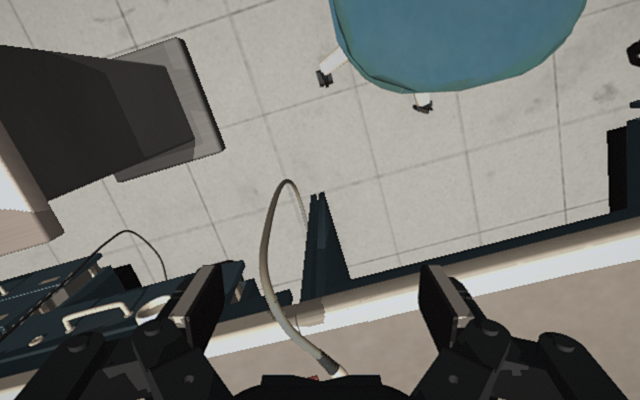

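The crop shows the unit's top-face corners at (155,50), (470,83), (408,328) and (63,287), and the pad centre at about (245,458). The jaw's heel is at the top of the inset and its arch points down, toward the robot. The wrist view shows only the floor and the bench edge.

```bash
python3 - <<'E'
import pickle,cv2,numpy as np
from h import *
d=pickle.load(open("f0.pkl","rb")); t=d["top"]
off=np.array([235,100])
P=np.array([[155,50],[470,83],[408,328],[63,287]])/5+off
C=cast(t,P,.168)[:,:2]; print("corners BL BR FR FL",C.round(3).tolist())
print("sizes",[np.linalg.norm(C[i]-C[(i+1)%4]).round(3) for i in range(4)])
ax=(C[0]-C[3])+(C[1]-C[2]); ay=(C[0]-C[1])+(C[3]-C[2])
print("yaw",np.degrees(np.arctan2(ax[1],ax[0])),np.degrees(np.arctan2(ay[1],ay[0]))-90,"centre",C.mean(0))
print("pad",cast(t,np.array([245,458])/5+off,.04).round(4))
im=cv2.cvtColor(t["img"],cv2.COLOR_RGB2HSV)[235:285,390:440]
m=(((im[...,0]<12)|(im[...,0]>168))&(im[...,1]>90)).astype(np.uint8)
n,l,s,c=cv2.connectedComponentsWithStats(m);k=1+s[1:,4].argmax();print(s[k],c[k])
ys,xs=np.nonzero(l==k); W=cast(t,np.c_[xs+390,ys+235],.008)[:,:2]
pts=W.astype(np.float32)
for a in range(-180,-175,10): pass
print("extent",W.min(0),W.max(0)); print(cv2.minAreaRect(pts))
# heel pixels: in crop2
h=cast(t,np.array([[628-550,97],[643-550,75],[708-550,70],[735-550,95],[690-550,162]])/5+[390,235],.008); print(h.round(4))
E
```

```text
corners BL BR FR FL [[0.817, 0.229], [0.83, 0.021], [0.613, 0.008], [0.6, 0.215]]
sizes [np.float64(0.209), np.float64(0.217), np.float64(0.207), np.float64(0.217)]
yaw 3.4948396230422256 3.590165319495469 centre [0.71474983 0.11800623]
pad [[0.5968 0.113  0.04  ]]
[19 15 14 10 97] [26.59793814 19.08247423]
extent [ 0.46488854 -0.3346677 ] [ 0.49773396 -0.29637771]
((0.4797394871711731, -0.3187004625797272), (0.03155997395515442, 0.03490447252988815), 23.697086334228516)
[[ 0.4735 -0.288   0.008 ]
 [ 0.4903 -0.2949  0.008 ]
 [ 0.5022 -0.3314  0.008 ]
 [ 0.4887 -0.3481  0.008 ]
 [ 0.4387 -0.327   0.008 ]]
```

```bash
cat >> h.py <<'E'
from scipy.spatial.transform import Rotation as Ro
UY=3.5; UC=np.array([.715,.118])
def unit(x,y,z):
    a=np.radians(UY); return np.array([UC[0]+x*np.cos(a)-y*np.sin(a),UC[1]+x*np.sin(a)+y*np.cos(a),z])
def down(yaw,tilt=0):
    "tool x at yaw (deg), pointing down, tilt tips tool z forward (about tool y)"
    a=np.radians(yaw); x=np.array([np.cos(a),np.sin(a),0]); z=np.array([0,0,-1.])
    return np.c_[x,np.cross(z,x),z]@Ro.from_euler('y',-tilt,degrees=True).as_matrix()
def plan(p,R=None,n=None,s=None):
    "constant body row, n times, from the measured (or given) pose to p,R"
    from rig import r
    if s is None: s=r.read_state(); s=(np.array(s['tool_pos']),np.array(s['eef_rot']))
    p0,R0=s; R=R0 if R is None else R
    rv=Ro.from_matrix(R0.T@R).as_rotvec(degrees=True)
    if n is None: n=int(np.ceil(max(np.linalg.norm(p-p0)/.045,np.linalg.norm(rv)/8.,1)))
    D=sum((R0@Ro.from_rotvec(rv*k/n,degrees=True).as_matrix() for k in range(n)),np.zeros((3,3)))
    d=np.linalg.solve(D,p-p0)
    print(n,"x",(rv/n).round(2),d.round(4)); return (p,R)
E
python3 - <<'E'
from h import *
R=down(183.5); print(unit(-.165,0,.034))
s=plan(unit(-.26,0,.2),R)
s=plan(unit(-.19,0,.06),down(183.5,40),s=s)
s=plan(unit(-.16,0,.034),s[1],s=s)
E
```

```text
[0.55030776 0.10792699 0.034     ]
12 x [-0.01 -0.   -1.67] [-0.0297 -0.03    0.0026]
6 x [-0.   -6.67 -0.  ] [-0.0046 -0.      0.0262]
1 x [0. 0. 0.] [-0.0063 -0.      0.0392]
```

```bash
A='0 0 -1.67 -0.0297 -0.03 0.0026 0'
python3 drive.py '0 0 -1.67 -0.0297 -0.03 0.0026 0;0 0 -1.67 -0.0297 -0.03 0.0026 0;0 0 -1.67 -0.0297 -0.03 0.0026 0;0 0 -1.67 -0.0297 -0.03 0.0026 0;0 0 -1.67 -0.0297 -0.03 0.0026 0' 40
python3 drive.py '0 0 -1.67 -0.0297 -0.03 0.0026 0;0 0 -1.67 -0.0297 -0.03 0.0026 0;0 0 -1.67 -0.0297 -0.03 0.0026 0;0 0 -1.67 -0.0297 -0.03 0.0026 0;0 0 -1.67 -0.0297 -0.03 0.0026 0'
python3 drive.py '0 0 -1.67 -0.0297 -0.03 0.0026 0;0 0 -1.67 -0.0297 -0.03 0.0026 0;0 0 0 0 0 0 0;0 0 0 0 0 0 0'
python3 - <<'E'
from h import *
s=plan(unit(-.19,0,.06),down(183.5,40))
s=plan(unit(-.16,0,.034),s[1],s=s)
from rig import r
import cv2,pickle
f=r.grab_frame("top"); cv2.imwrite("pics/top1.png",f["img"][:,:,::-1]); 
f=r.grab_frame("wrist"); cv2.imwrite("pics/wrist1.png",f["img"][:,:,::-1]); pickle.dump(f,open("w1.pkl","wb"))
E
```

```text
time_s: 0.65
tool_pos: [0.26, 0.3219, 0.2179]
eef_rot: [[-0.99, 0.141, -0.0], [0.141, 0.99, -0.0], [0.0, -0.0, -1.0]]
wrist_force: [-0.1, 1.0, -0.6]
finger_gap: 0.0124
grip_force: 0.0
time_s: 1.15
tool_pos: [0.3955, 0.16, 0.2051]
eef_rot: [[-1.0, -0.004, 0.0], [-0.004, 1.0, 0.0], [-0.0, 0.0, -1.0]]
wrist_force: [0.5, 1.5, -0.1]
finger_gap: -0.0002
grip_force: 0.0
time_s: 1.55
tool_pos: [0.4551, 0.1019, 0.1993]
eef_rot: [[-0.998, -0.059, -0.002], [-0.059, 0.998, 0.0], [0.002, 0.0, -1.0]]
wrist_force: [-0.7, -0.0, 0.0]
finger_gap: 0.0
grip_force: 0.0
6 x [-0.   -6.69 -0.02] [-0.0047  0.      0.0261]
1 x [0. 0. 0.] [-0.0063 -0.      0.0392]
```

View pics/wrist1.png

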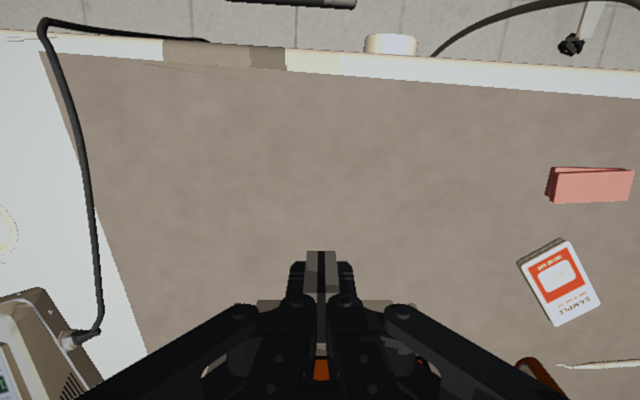

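The wrist view looks down at empty mat, with the shut fingertips at (320,255) and the box and wax well off to the right. The way is clear, so I'll tilt and approach.

```bash
python3 drive.py '0 -6.69 0 -0.0047 0 0.0261 0;0 -6.69 0 -0.0047 0 0.0261 0;0 -6.69 0 -0.0047 0 0.0261 0;0 -6.69 0 -0.0047 0 0.0261 0;0 -6.69 0 -0.0047 0 0.0261 0'
python3 drive.py '0 -6.69 0 -0.0047 0 0.0261 0;0 0 0 -0.0032 0 0.0196 0;0 0 0 -0.0032 0 0.0196 0;0 0 0 0 0 0 0;0 0 0 0 0 0 0'
python3 - <<'E'
from h import *
from rig import r
s=r.read_state(); print(s['tool_pos'],s['wrist_force'])
R=np.array(s['eef_rot']); u=unit(1,0,0)-unit(0,0,0)
print("unit +x in tool per mm",(R.T@u*.001).round(6), unit(-.16,0,.034))
E
```

```text
time_s: 2.15
tool_pos: [0.5071, 0.1074, 0.0801]
eef_rot: [[-0.829, -0.064, 0.555], [-0.053, 0.998, 0.036], [-0.556, 0.0, -0.831]]
wrist_force: [0.8, -0.1, -1.0]
finger_gap: 0.0001
grip_force: 0.0
time_s: 2.65
tool_pos: [0.5553, 0.1098, 0.0354]
eef_rot: [[-0.763, -0.063, 0.643], [-0.048, 0.998, 0.041], [-0.644, 0.0, -0.765]]
wrist_force: [0.1, 0.1, 0.1]
finger_gap: 0.0002
grip_force: 0.0
[0.55534121 0.10982917 0.0353864 ] [0.11834318 0.12277106 0.07156593]
unit +x in tool per mm [-7.65e-04 -2.00e-06  6.44e-04] [0.55529843 0.10823223 0.034     ]
```

```bash
python3 drive.py '0 0 0 -0.0077 0 0.0064 0;0 0 0 -0.0077 0 0.0064 0;0 0 0 0 0 0 0'|egrep 'pos|force'
python3 drive.py '0 0 0 -0.0031 0 0.0026 0;0 0 0 -0.0031 0 0.0026 0;0 0 0 0 0 0 0'|egrep 'pos|force'
python3 drive.py '0 0 0 -0.0031 0 0.0026 0;0 0 0 0 0 0 0'|egrep 'pos|force'
```

```text
tool_pos: [0.5779, 0.1107, 0.0388]
wrist_force: [-1.0, 0.1, 0.5]
grip_force: 0.0
tool_pos: [0.5844, 0.1105, 0.0361]
wrist_force: [0.0, -0.6, 0.3]
grip_force: 0.0
tool_pos: [0.5883, 0.1107, 0.0355]
wrist_force: [-0.3, 0.2, -0.2]
grip_force: 0.0
```

```bash
python3 drive.py '0 0 0 -0.0031 0 0.0026 0;0 0 0 0 0 0 0'|egrep 'pos|wrist'
python3 drive.py '0 0 0 -0.0023 0 0.0019 0;0 0 0 0 0 0 0'|egrep 'pos|wrist'
python3 drive.py '0 0 0 -0.0023 0 0.0019 0;0 0 0 0 0 0 0'|egrep 'pos|wrist'
python3 drive.py '0 0 0 -0.0015 0 0.0013 0;0 0 0 0 0 0 0'|egrep 'pos|wrist'
```

```text
tool_pos: [0.5919, 0.1109, 0.0349]
wrist_force: [-1.2, -0.1, -0.0]
tool_pos: [0.5946, 0.1111, 0.0348]
wrist_force: [-2.8, 0.1, 1.2]
tool_pos: [0.5976, 0.1113, 0.0347]
wrist_force: [-3.4, -0.4, 1.1]
tool_pos: [0.5996, 0.1114, 0.0347]
wrist_force: [-3.1, -0.1, -0.5]
```

Contact came at about x = 0.592. I'll press on in small steps.

```bash
python3 drive.py '0 0 0 -0.0011 0 0.001 0;0 0 0 0 0 0 0'|egrep 'pos|wrist'
python3 drive.py '0 0 0 -0.0008 0 0.0006 0;0 0 0 0 0 0 0'|egrep 'pos|wrist'
python3 drive.py '0 0 0 -0.0008 0 0.0006 0;0 0 0 0 0 0 0'|egrep 'pos|wrist'
```

```text
tool_pos: [0.6008, 0.1114, 0.0346]
wrist_force: [-6.9, -1.4, 2.6]
tool_pos: [0.6012, 0.1115, 0.0346]
wrist_force: [-14.5, -1.8, 7.7]
tool_pos: [0.6015, 0.1115, 0.0344]
wrist_force: [-22.5, -2.3, 13.4]
```

Buffers reached at 22 N (about 27 N in total, well under 45 N). Backing straight out now.

```bash
python3 drive.py '0 0 0 0.0046 0 -0.0039 0;0 0 0 0.0306 0 -0.0258 0;0 0 0 0.0306 0 -0.0258 0;0 0 0 0.0306 0 -0.0258 0;0 0 0 0.0306 0 -0.0258 0'|egrep 'pos|wrist'
python3 drive.py '0 0 0 -0.02 0 -0.038 0;0 0 0 -0.02 0 -0.038 0;0 0 0 -0.02 0 -0.038 0;0 0 0 0 0 0 0;0 0 0 0 0 0 0'
python3 - <<'E'
from h import *
j=np.array([.472,-.319,0])
from rig import r
print(r.read_state()['tool_pos'])
s=plan(np.array([.46,-.2,.25]),down(104))
import cv2
f=r.grab_frame("top"); cv2.imwrite("pics/top2.png",f["img"][:,:,::-1][60:260,200:460].repeat(3,0).repeat(3,1))
E
```

```text
tool_pos: [0.4413, 0.103, 0.0344]
wrist_force: [-28.6, -9.6, 64.5]
time_s: 5.85
tool_pos: [0.4367, 0.1103, 0.1648]
eef_rot: [[-0.772, -0.057, 0.633], [-0.047, 0.998, 0.032], [-0.634, -0.005, -0.774]]
wrist_force: [-0.6, 0.4, -0.8]
finger_gap: -0.0001
grip_force: 0.0
[0.43665182 0.11029077 0.16476528]
11 x [2.45 3.   6.91] [-0.0211 -0.023  -0.0022]
```

View pics/top2.png

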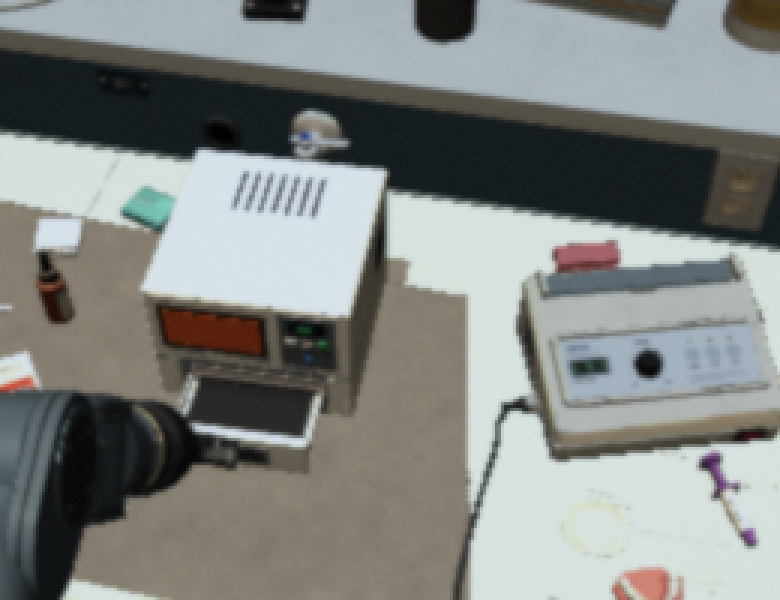

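The drawer is fully out, with its dark tray floor near crop (250,405) and the panel front near (250,455). The jaw is at crop (650,580). The retreat showed a brief force on the arm, so next time I'll lift while retreating. Now to hover near the jaw.

```bash
python3 drive.py '2.45 3 6.91 -0.0211 -0.023 -0.0022 0.085;2.45 3 6.91 -0.0211 -0.023 -0.0022 0.085;2.45 3 6.91 -0.0211 -0.023 -0.0022 0.085;2.45 3 6.91 -0.0211 -0.023 -0.0022 0.085;2.45 3 6.91 -0.0211 -0.023 -0.0022 0.085'|egrep 'pos|wrist'
python3 drive.py '2.45 3 6.91 -0.0211 -0.023 -0.0022 0.085;2.45 3 6.91 -0.0211 -0.023 -0.0022 0.085;2.45 3 6.91 -0.0211 -0.023 -0.0022 0.085;2.45 3 6.91 -0.0211 -0.023 -0.0022 0.085;2.45 3 6.91 -0.0211 -0.023 -0.0022 0.085'|egrep 'pos|wrist'
python3 drive.py '2.45 3 6.91 -0.0211 -0.023 -0.0022 0.085;0 0 0 0 0 0 0.085;0 0 0 0 0 0 0.085'
python3 - <<'E'
from h import *
from rig import r
import cv2,pickle
s=r.read_state();
f=r.grab_frame("wrist"); pickle.dump(f,open("w2.pkl","wb")); cv2.imwrite("pics/wrist2.png",f["img"][:,:,::-1])
print(proj(f,[[.472,-.319,0],[.6,-.384,0]]))
plan(np.array([.42,-.36,.25]))
E
```

```text
tool_pos: [0.4927, -0.0217, 0.2185]
wrist_force: [-0.4, 0.5, 0.7]
tool_pos: [0.4727, -0.1732, 0.2423]
wrist_force: [0.4, 0.4, -0.0]
time_s: 7.2
tool_pos: [0.4585, -0.2004, 0.2442]
eef_rot: [[-0.24, 0.971, -0.009], [0.971, 0.24, 0.001], [0.003, -0.009, -1.0]]
wrist_force: [-0.2, 0.7, -0.1]
finger_gap: 0.0847
grip_force: 0.0
[[311.06928018 252.70143247]
 [392.02185544 315.6417726 ]]
4 x [0. 0. 0.] [-0.0366 -0.019  -0.0012]
```

View pics/wrist2.png

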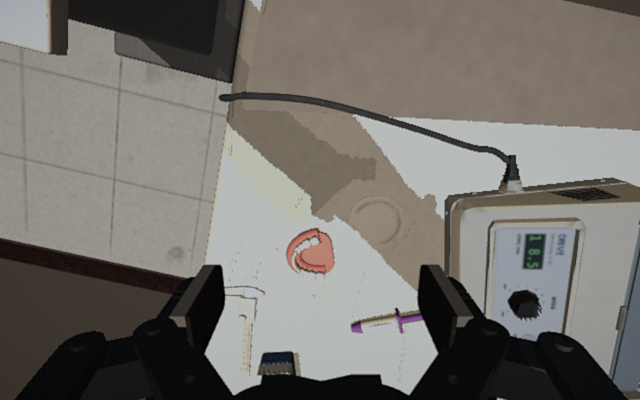

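The wrist view shows the jaw clearly at (311,252), with its heel to the right at about x = 333 and its arch front to the left. The syringe is at (385,322) and a device is at the right.

```bash
python3 - <<'E'
from h import *
import cv2,pickle
f=pickle.load(open("w2.pkl","rb"))
x0,y0=270,215; im=f["img"][y0:290,x0:350]; hsv=cv2.cvtColor(im,cv2.COLOR_RGB2HSV)
m=(((hsv[...,0]<14)|(hsv[...,0]>165))&(hsv[...,1]>75)).astype(np.uint8)
m=cv2.morphologyEx(m,cv2.MORPH_CLOSE,np.ones((3,3)))
c=max(cv2.findContours(m,cv2.RETR_EXTERNAL,cv2.CHAIN_APPROX_NONE)[0],key=cv2.contourArea)
h=cv2.convexHull(c)[:,0]+[x0,y0]
W=cast(f,h,.006)[:,:2]
for a in range(-180,-149,3):
    u=np.array([np.cos(np.radians(a)),np.sin(np.radians(a))]);v=np.array([-u[1],u[0]])
    e=W@u; g=W@v; c0=u*(e.max()+e.min())/2+v*(g.max()+g.min())/2
    print(a,"len",round(np.ptp(e),4),"wid",round(np.ptp(g),4),"c",c0.round(4))
rc=cv2.minAreaRect(W.astype(np.float32));print(rc)
o=cv2.resize(np.hstack([im[:,:,::-1],cv2.cvtColor(m*255,cv2.COLOR_GRAY2BGR)]),None,fx=5,fy=5); cv2.imwrite("pics/jaw.png",o)
E
```

```text
-180 len 0.0607 wid 0.0638 c [ 0.4716 -0.3139]
-177 len 0.0603 wid 0.0632 c [ 0.4712 -0.3135]
-174 len 0.0597 wid 0.0624 c [ 0.4708 -0.3132]
-171 len 0.059 wid 0.0614 c [ 0.4703 -0.3129]
-168 len 0.0581 wid 0.0617 c [ 0.4699 -0.3134]
-165 len 0.0579 wid 0.0623 c [ 0.4694 -0.3142]
-162 len 0.0582 wid 0.0627 c [ 0.4692 -0.315 ]
-159 len 0.0584 wid 0.063 c [ 0.469  -0.3157]
-156 len 0.0586 wid 0.0631 c [ 0.4691 -0.3165]
-153 len 0.0593 wid 0.063 c [ 0.4695 -0.317 ]
-150 len 0.0599 wid 0.0628 c [ 0.47   -0.3175]
((0.4699239134788513, -0.31347233057022095), (0.05803897976875305, 0.061730947345495224), 12.16399097442627)
```

View pics/jaw.png

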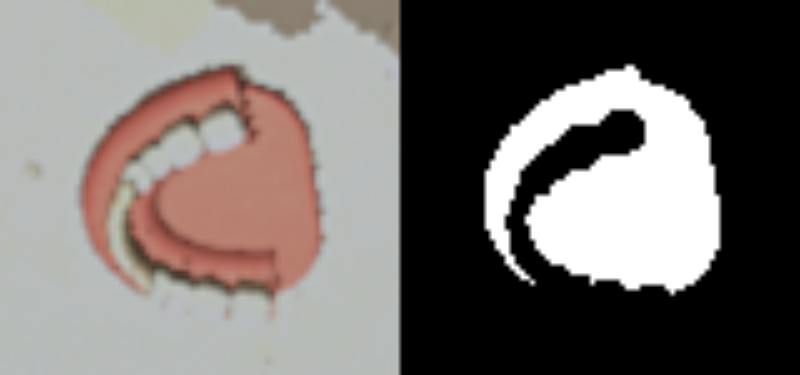

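The crop shows the jaw's heel edge from (305,130) to (320,240). The last molars are at about (240,115) and (272,300), and the mask misses the gum below the lower teeth. I'll take the yaw from the heel and molars and the centre from the heel-to-front extent.

```bash
python3 - <<'E'
from h import *
import pickle
f=pickle.load(open("w2.pkl","rb"));o=np.array([270,215])
H=cast(f,np.array([[305,130],[320,240]])/5+o,.006)[:,:2]
M=cast(f,np.array([[244,125],[272,308]])/5+o,.020)[:,:2]
for n,P in(("heel",H),("mol",M)):
    d=P[1]-P[0]; print(n,P.round(4).tolist(),"jaw yaw",np.degrees(np.arctan2(d[1],d[0]))-90, np.degrees(np.arctan2(d[1],d[0]))+90, "mid",P.mean(0).round(4))
for n,p,z in(("top",(240,68),.012),("front",(82,195),.008),("lowfront",(150,292),.01),("heel",(323,245),.004)): print(n,cast(f,np.array(p)/5+o,z).round(4))
E
```

```text
heel [[0.4916, -0.2943], [0.5029, -0.3229]] jaw yaw -158.43195713587036 21.568042864129637 mid [ 0.4972 -0.3086]
mol [[0.4753, -0.2902], [0.4938, -0.3366]] jaw yaw -158.2030309838858 21.796969016114176 mid [ 0.4846 -0.3134]
top [[ 0.4716 -0.2796  0.012 ]]
front [[ 0.442  -0.3242  0.008 ]]
lowfront [[ 0.4644 -0.3456  0.01  ]]
heel [[ 0.5043 -0.3251  0.004 ]]
```

```bash
python3 - <<'E'
from h import *
import pickle
from rig import r
s=r.read_state(); p=np.array(s['tool_pos']);R=np.array(s['eef_rot']); f=pickle.load(open("w2.pkl","rb"))
for d in(0,.006,.013): 
  print(d,[proj(f,p+R@np.array([x,y,-d])).round(0).tolist() for y in(-.0425,.0425) for x in(-.011,.011)])
f1=pickle.load(open("w1.pkl","rb")); p1=np.array([.4551,.1019,.1993]);R1=down(183.4)
print("shut",[proj(f1,p1+R1@np.array([x,0,0])).round(0).tolist() for x in(-.011,.011)])
plan(np.array([.4702,-.3186,.05]),down(111.7))
E
```

```text
0 [[[235.0, 286.0]], [[231.0, 245.0]], [[411.0, 286.0]], [[415.0, 245.0]]]
0.006 [[[232.0, 294.0]], [[228.0, 251.0]], [[414.0, 294.0]], [[418.0, 251.0]]]
0.013 [[[228.0, 303.0]], [[224.0, 259.0]], [[418.0, 303.0]], [[423.0, 259.0]]]
shut [[[318.0, 288.0]], [[318.0, 248.0]]]
6 x [-0.08 -0.03 -1.29] [-0.0196 -0.0039  0.0324]
```

Shut tips match the TCP and open tips sit about 13 mm back, so at 59 mm they should be about 5 mm back. I'll aim for TCP z ≈ -0.002.

```bash
python3 drive.py '0 0 -1.29 -0.0196 -0.0039 0.0324 0.085;0 0 -1.29 -0.0196 -0.0039 0.0324 0.085;0 0 -1.29 -0.0196 -0.0039 0.0324 0.085;0 0 -1.29 -0.0196 -0.0039 0.0324 0.085;0 0 -1.29 -0.0196 -0.0039 0.0324 0.085'|egrep 'pos|wrist'
python3 drive.py '0 0 -1.29 -0.0196 -0.0039 0.0324 0.085;0 0 0 0 0 0 0.085;0 0 0 0 0 0 0.085'|egrep 'pos|wrist'
python3 - <<'E'
from h import *
from rig import r
import cv2
f=r.grab_frame("wrist"); cv2.imwrite("pics/wrist3.png",f["img"][:,:,::-1])
plan(np.array([.4702,-.3186,-.002]),down(111.7))
E
```

```text
tool_pos: [0.4671, -0.2983, 0.0829]
wrist_force: [0.7, 0.7, 0.2]
tool_pos: [0.4691, -0.3172, 0.0509]
wrist_force: [-0.5, -0.6, -0.4]
2 x [-0.2  -0.04  0.05] [-0.0004  0.      0.0273]
```

View pics/wrist3.png

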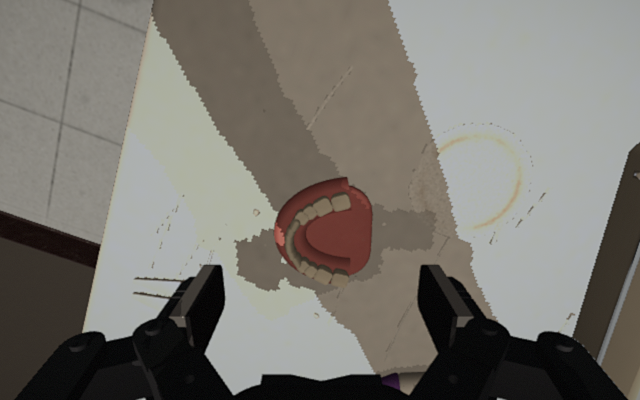

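The jaw sits centred between the fingers, spanning (276–372, 178–288), with its heel square to the pads. Going down to close.

```bash
python3 drive.py '0 0 0 -0.0004 0 0.02 0.085;0 0 0 -0.0004 0 0.02 0.085;0 0 0 0 0 0.0128 0.085;0 0 0 0 0 0 0.085;0 0 0 0 0 0 0.085'|egrep 'pos|wrist'
python3 drive.py '0 0 0 0 0 0 0.045;0 0 0 0 0 0 0.045;0 0 0 0 0 0 0.045;0 0 0 0 0 0 0.045;0 0 0 0 0 0 0.045' 30
```

```text
tool_pos: [0.4702, -0.3199, -0.0]
wrist_force: [0.0, 0.0, -0.3]
time_s: 9.1
tool_pos: [0.4708, -0.3207, 0.0008]
eef_rot: [[-0.37, 0.929, -0.005], [0.929, 0.37, -0.002], [-0.0, -0.005, -1.0]]
wrist_force: [-0.4, 1.3, 6.3]
finger_gap: 0.0555
grip_force: 29.5
```

```bash
python3 drive.py '0 0 0 0 0 -0.01 0.045;0 0 0 0 0 -0.02 0.045;0 0 0 0 0 -0.03 0.045;0 0 0 0 0 0 0.045;0 0 0 0 0 0 0.045' 40
python3 - <<'E'
from rig import r
import cv2
f=r.grab_frame("wrist"); cv2.imwrite("pics/wrist4.png",f["img"][100:,100:540,::-1])
E
```

```text
time_s: 9.6
tool_pos: [0.4706, -0.3206, 0.0598]
eef_rot: [[-0.37, 0.929, -0.006], [0.929, 0.37, -0.003], [-0.0, -0.007, -1.0]]
wrist_force: [-0.6, -0.2, -0.9]
finger_gap: 0.0541
grip_force: 41.8
```

View pics/wrist4.png

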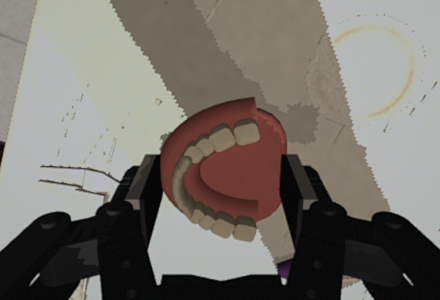

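The jaw is held firmly: heel pad at crop (290,190), front pad at (150,190). Its centre sits a little toward the camera, so I'll measure that and plan the placing.

```bash
python3 - <<'E'
from h import *
from rig import r
s=r.read_state();p=np.array(s['tool_pos']);R=np.array(s['eef_rot'])
f=r.grab_frame("wrist")
for n,px,z in(("edge",(350,197),.071),("mol1",(345,232),.079),("mol2",(344,340),.079),("heel",(386,245),.065)):
    print(n,(R.T@(cast(f,px,z)[0]-p)).round(4))
t=plan(np.array([.46,-.20,.16]),down(140))
t=plan(unit(-.19,0,.16),down(183.5),s=t)
E
```

```text
edge [ 0.0394  0.011  -0.0126]
mol1 [ 0.0276  0.0088 -0.0206]
mol2 [-0.0242  0.0095 -0.0207]
heel [ 0.0152  0.0281 -0.0068]
4 x [-0.11 -0.09 -7.08] [ 0.0268  0.014  -0.0256]
7 x [ 0.    0.   -6.21] [ 0.0074  0.0452 -0.    ]
```

```bash
python3 drive.py '0 0 -7.08 0.0268 0.014 -0.0256 0.045;0 0 -7.08 0.0268 0.014 -0.0256 0.045;0 0 -7.08 0.0268 0.014 -0.0256 0.045;0 0 -7.08 0.0268 0.014 -0.0256 0.045'|egrep 'pos|wrist'
python3 drive.py '0 0 -6.21 0.0074 0.0452 0 0.045;0 0 -6.21 0.0074 0.0452 0 0.045;0 0 -6.21 0.0074 0.0452 0 0.045;0 0 -6.21 0.0074 0.0452 0 0.045;0 0 -6.21 0.0074 0.0452 0 0.045'|egrep 'pos|wrist'
python3 drive.py '0 0 -6.21 0.0074 0.0452 0 0.045;0 0 -6.21 0.0074 0.0452 0 0.045;0 0 0 0 0 0 0.045;0 0 0 0 0 0 0.045'
python3 - <<'E'
from h import *
from rig import r
import cv2
f=r.grab_frame("wrist"); im=f["img"][:,:,::-1].copy(); 
for q in proj(f,[unit(-.233,-.076,.066),unit(-.233,.076,.066),unit(-.221,0,.066),unit(-.173,0,.03)]): cv2.circle(im,tuple(int(v) for v in q),3,(0,255,0),1)
cv2.imwrite("pics/wrist5.png",im)
t=plan(unit(-.170,0,.06),down(183.5)); t=plan(unit(-.170,0,.033),down(183.5),s=t)
E
```

```text
tool_pos: [0.4599, -0.1987, 0.1599]
wrist_force: [-0.0, 0.2, -0.4]
tool_pos: [0.5314, 0.0163, 0.1582]
wrist_force: [-0.4, 0.0, -0.2]
time_s: 11.0
tool_pos: [0.5251, 0.1068, 0.1585]
eef_rot: [[-0.998, -0.063, -0.011], [-0.063, 0.998, -0.002], [0.011, -0.001, -1.0]]
wrist_force: [-0.5, -0.5, -1.3]
finger_gap: 0.0543
grip_force: 42.0
3 x [-0.02 -0.2   0.  ] [-0.0069  0.0003  0.0329]
1 x [0. 0. 0.] [-0.     0.     0.027]
```

View pics/wrist5.png

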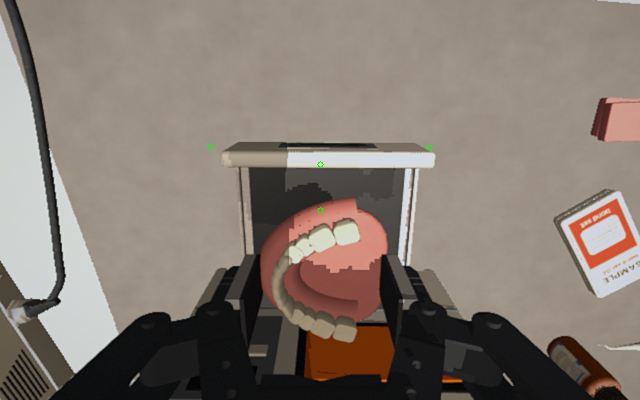

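The wrist view shows the open tray under the held jaw, with the panel's top edge at (222–434, 150). That is 3–5 mm to the +y side of my estimate, so I'll shift by 3 mm and set down.

```bash
python3 drive.py '0 -0.2 0 -0.0066 0.0013 0.0329 0.045;0 -0.2 0 -0.0066 0.0013 0.0329 0.045;0 -0.2 0 -0.0066 0.0013 0.0329 0.045;0 0 0 0 0 0 0.045;0 0 0 0 0 0 0.045'|egrep 'pos|wrist'
python3 drive.py '0 0 0 0 0 0.012 0.045;0 0 0 0 0 0.01 0.045;0 0 0 0 0 0.003 0.045;0 0 0 0 0 0 0.045;0 0 0 0 0 0 0.045'|egrep 'pos|wrist'
```

```text
tool_pos: [0.5443, 0.1094, 0.0606]
wrist_force: [0.1, 0.3, 0.6]
tool_pos: [0.5456, 0.1109, 0.0368]
wrist_force: [0.0, 0.4, -0.3]
```

```bash
for i in 1; do python3 drive.py '0 0 0 0 0 0.002 0.045;0 0 0 0 0 0 0.045;0 0 0 0 0 0 0.045'|egrep 'pos|wrist'; done
python3 drive.py '0 0 0 0 0 0.002 0.045;0 0 0 0 0 0 0.045;0 0 0 0 0 0 0.045'|egrep 'pos|wrist'
python3 drive.py '0 0 0 0 0 0.001 0.045;0 0 0 0 0 0 0.045;0 0 0 0 0 0 0.045'|egrep 'pos|wrist'
```

```text
tool_pos: [0.5455, 0.1109, 0.0346]
wrist_force: [0.9, -0.8, -0.8]
tool_pos: [0.5453, 0.1108, 0.0323]
wrist_force: [0.4, 0.2, -1.5]
tool_pos: [0.5454, 0.1108, 0.0314]
wrist_force: [0.1, -0.2, -0.6]
```

```bash
python3 drive.py '0 0 0 0 0 0.001 0.045;0 0 0 0 0 0 0.045;0 0 0 0 0 0 0.045'|egrep 'pos|wrist'
python3 drive.py '0 0 0 0 0 0 0.06;0 0 0 0 0 0 0.075;0 0 0 0 0 0 0.075;0 0 0 0 0 0 0.075;0 0 0 0 0 0 0.075'
python3 drive.py '0 0 0 0.001 0 -0.02 0.075;0 0 0 0.004 0 -0.03 0.075;0 0 0 0.006 0 -0.04 0.075;0 0 0 0.006 0 -0.03 0.075;0 0 0 0 0 0 0.075'|egrep 'pos|wrist'
python3 - <<'E'
from rig import r
import cv2,pickle
f=r.grab_frame("wrist"); cv2.imwrite("pics/wrist6.png",f["img"][:,:,::-1]);pickle.dump(f,open("w6.pkl","wb"))
E
```

```text
tool_pos: [0.5456, 0.1108, 0.0311]
wrist_force: [-1.7, -0.2, 4.1]
time_s: 13.75
tool_pos: [0.5454, 0.1108, 0.0302]
eef_rot: [[-0.998, -0.061, 0.002], [-0.061, 0.998, -0.0], [-0.002, -0.001, -1.0]]
wrist_force: [-1.0, -0.7, 0.1]
finger_gap: 0.0747
grip_force: 0.0
tool_pos: [0.5312, 0.1101, 0.1566]
wrist_force: [0.2, 0.2, 0.6]
```

View pics/wrist6.png

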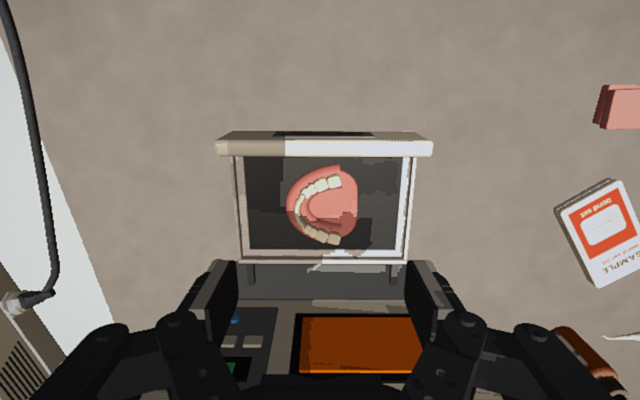

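The jaw lies flat and central in the tray: jaw at (322,207), tray interior 240–405 × 157–250. Next I'll shut the fingers, tilt and approach the panel slowly.

```bash
python3 - <<'E'
from h import *
t=plan(unit(-.285,.003,.13),down(183.5,40)); t=plan(unit(-.275,.003,.045),t[1],n=5,s=t)
E
```

```text
5 x [-0.   -7.89  0.  ] [ 0.0209 -0.0001 -0.0011]
5 x [0. 0. 0.] [ 0.0094 -0.      0.0143]
```

```bash
python3 drive.py '0 -7.89 0 0.0209 0 -0.0011 0;0 -7.89 0 0.0209 0 -0.0011 0;0 -7.89 0 0.0209 0 -0.0011 0;0 -7.89 0 0.0209 0 -0.0011 0;0 -7.89 0 0.0209 0 -0.0011 0'|egrep 'pos|wrist'
python3 drive.py '0 0 0 0 0 0 0;0 0 0 0 0 0 0;0 0 0 0.0094 0 0.0143 0;0 0 0 0.0094 0 0.0143 0;0 0 0 0 0 0 0'|egrep 'pos|wrist|gap'
python3 drive.py '0 0 0 0.0094 0 0.0143 0;0 0 0 0 0 0 0'|egrep 'pos|wrist'
python3 drive.py '0 0 0 0.0047 0 0.0071 0;0 0 0 0 0 0 0'|egrep 'pos|wrist'
```

```text
tool_pos: [0.4362, 0.1042, 0.1329]
wrist_force: [-2.0, 0.1, 1.5]
tool_pos: [0.4397, 0.1042, 0.1017]
wrist_force: [-0.2, -0.3, -0.6]
finger_gap: 0.0001
tool_pos: [0.4396, 0.1042, 0.0846]
wrist_force: [0.7, 1.0, 0.4]
tool_pos: [0.4394, 0.1043, 0.0758]
wrist_force: [-0.3, -0.3, -0.5]
```

```bash
python3 drive.py '0 0 0 0.0064 0 0.0076 0;0 0 0 0 0 0 0'|egrep 'pos|wrist'
python3 drive.py '0 0 0 0.0064 0 0.0076 0;0 0 0 0 0 0 0'|egrep 'pos|wrist'
python3 drive.py '0 0 0 0.0048 0 0.0057 0;0 0 0 0 0 0 0'|egrep 'pos|wrist'
python3 - <<'E'
from h import *
from rig import r
s=r.read_state();print(s['joints']);R=np.array(s['eef_rot']);print((R.T@(unit(.01,0,0)-unit(0,0,0))).round(5), UC)
E
```

```text
tool_pos: [0.4371, 0.1041, 0.0641]
wrist_force: [0.4, 0.3, -1.1]
tool_pos: [0.4359, 0.104, 0.0536]
wrist_force: [0.2, 0.6, -0.1]
tool_pos: [0.4356, 0.104, 0.0468]
wrist_force: [0.5, -0.5, 0.4]
[  5.80786232 -50.58107162 -61.27599562  44.61056207  -1.3606426
   1.86321968]
[-0.00822 -0.       0.0057 ] [0.715 0.118]
```

```bash
python3 drive.py '0 0 0 -0.0082 0 0.0057 0;0 -2.5 0 -0.0041 0 0.0028 0;0 -2.5 0 -0.0041 0 0.0028 0;0 0 0 0 0 0 0'|egrep 'pos|wrist|eef'
python3 - <<'E'
from h import *
from rig import r
s=r.read_state();R=np.array(s['eef_rot']);print((R.T@(unit(.01,0,0)-unit(0,0,0))).round(5)); print(s['tool_pos'])
E
```

```text
tool_pos: [0.4553, 0.1053, 0.047]
eef_rot: [[-0.768, -0.061, 0.638], [-0.048, 0.998, 0.038], [-0.639, -0.001, -0.769]]
wrist_force: [0.0, -0.5, -0.3]
[-0.00769 -0.       0.00639]
[0.45529434 0.1052787  0.04704609]
```

```bash
python3 drive.py '0 0 0 -0.0038 0 0.0032 0;0 0 0 -0.0038 0 0.0032 0;0 0 0 -0.0038 0 0.0032 0;0 0 0 -0.0038 0 0.0032 0;0 0 0 -0.0038 0 0.0032 0'|egrep 'pos|wrist'
python3 drive.py '0 0 0 -0.0038 0 0.0032 0;0 0 0 -0.0038 0 0.0032 0;0 0 0 -0.0046 0 0.0038 0;0 0 0 -0.0046 0 0.0038 0;0 0 0 -0.0046 0 0.0038 0'|egrep 'pos|wrist'
python3 drive.py '0 0 0 -0.0054 0 0.0045 0;0 0 0 -0.0054 0 0.0045 0;0 0 0 -0.0054 0 0.0045 0;0 0 0 -0.0054 0 0.0045 0;0 0 0 -0.0054 0 0.0045 0'|egrep 'pos|wrist'
```

```text
tool_pos: [0.4816, 0.1068, 0.0487]
wrist_force: [-4.9, -0.2, 3.2]
tool_pos: [0.5094, 0.1084, 0.0486]
wrist_force: [-4.1, -1.6, 2.8]
tool_pos: [0.5445, 0.1105, 0.0486]
wrist_force: [-5.1, -1.5, 4.2]
```

```bash
python3 drive.py '0 0 0 -0.0054 0 0.0045 0;0 0 0 -0.0054 0 0.0045 0;0 0 0 -0.0054 0 0.0045 0;0 0 0 -0.0054 0 0.0045 0;0 0 0 -0.0046 0 0.0038 0'|egrep 'pos|wrist'
python3 drive.py '0 0 0 -0.0038 0 0.0032 0;0 0 0 -0.0031 0 0.0026 0;0 0 0 -0.0015 0 0.0013 0;0 0 0 0 0 0 0'|egrep 'pos|wrist'
```

```text
tool_pos: [0.5786, 0.1124, 0.0486]
wrist_force: [-5.4, -1.8, 3.8]
tool_pos: [0.5891, 0.1132, 0.0483]
wrist_force: [-4.2, -1.3, 1.4]
```

Bottom is expected near x = 0.601, so I'll finish with small steps.

```bash
python3 drive.py '0 0 0 -0.0031 0 0.0026 0;0 0 0 -0.0015 0 0.0013 0;0 0 0 0 0 0 0'|egrep 'pos|wrist'
python3 drive.py '0 0 0 -0.0015 0 0.0013 0;0 0 0 0 0 0 0'|egrep 'pos|wrist'
python3 drive.py '0 0 0 -0.0015 0 0.0013 0;0 0 0 0 0 0 0'|egrep 'pos|wrist'
```

```text
tool_pos: [0.5947, 0.1137, 0.048]
wrist_force: [-2.3, -1.5, 1.4]
tool_pos: [0.5966, 0.1138, 0.048]
wrist_force: [-3.0, -1.5, 1.1]
tool_pos: [0.5987, 0.1139, 0.048]
wrist_force: [-3.5, -2.3, 0.0]
```

```bash
python3 drive.py '0 0 0 -0.0011 0 0.001 0;0 0 0 0 0 0 0'|egrep 'pos|wrist'
python3 drive.py '0 0 0 -0.0008 0 0.0006 0;0 0 0 0 0 0 0'|egrep 'pos|wrist'
python3 drive.py '0 0 0 -0.0008 0 0.0006 0;0 0 0 0 0 0 0'|egrep 'pos|wrist'
```

```text
tool_pos: [0.6002, 0.114, 0.048]
wrist_force: [-3.6, -2.6, -1.0]
tool_pos: [0.6009, 0.1141, 0.0479]
wrist_force: [-5.8, -1.6, 1.9]
tool_pos: [0.6012, 0.1141, 0.0478]
wrist_force: [-14.6, -3.1, 6.8]
```

```bash
python3 drive.py '0 0 0 -0.0008 0 0.0006 0;0 0 0 0 0 0 0'|egrep 'pos|wrist'
python3 drive.py '0 0 0 0.0015 0 -0.0013 0;0 0 0 0.0031 0 -0.0026 0;0 0 0 0.0038 0 -0.0032 0;0 0 0 0 0 0 0'|egrep 'pos|wrist'
python3 drive.py '0 0 0 0.0038 0 -0.0032 0;0 0 0 0.0038 0 -0.0032 0;0 0 0 0 0 0 0;0 0 0 0 0 0 0'|egrep 'pos|wrist'
```

```text
tool_pos: [0.6015, 0.1141, 0.0477]
wrist_force: [-22.2, -4.8, 12.6]
tool_pos: [0.5922, 0.1141, 0.0489]
wrist_force: [-3.3, 0.1, 0.5]
tool_pos: [0.583, 0.1132, 0.0495]
wrist_force: [-0.4, -0.4, -0.5]
```

The force is zero 10 mm back, so the catch holds. I'll retreat up and back, wait, then check by numbers.

```bash
python3 drive.py '0 0 0 0.01 0 -0.03 0;0 0 0 0.01 0 -0.03 0;0 0 0 0 0 -0.03 0;0 0 0 0 0 -0.03 0;0 0 0 0 0 0 0'|egrep 'pos|wrist'
python3 drive.py '0 0 0 0 0 0 0;0 0 0 0 0 0 0;0 0 0 0 0 0 0;0 0 0 0 0 0 0;0 0 0 0 0 0 0'|egrep 'time|pos|wrist'
python3 - <<'E'
from h import *
from rig import r
import pickle,cv2
f=r.grab_frame("top"); a=pickle.load(open("f0.pkl","rb"))["top"]["img"].astype(int); b=f["img"].astype(int)
d=np.abs(a-b).max(2)>40
def box(n,x0,x1,y0,y1): 
    q=d[y0:y1,x0:x1]; ys,xs=np.nonzero(q); print(n,len(xs),(xs.min()+x0,xs.max()+x0,ys.min()+y0,ys.max()+y0) if len(xs) else "")
box("drawer area",245,330,170,225); box("syringe",425,460,205,245); box("box/wax",175,220,170,230); box("bottle",205,228,138,172)
print("open panel would be at",proj(f,[unit(-.233,0,.066),unit(-.118,0,.066)]).round(), "tool",proj(f,r.read_state()['tool_pos']).round())
E
```

```text
tool_pos: [0.4924, 0.1079, 0.1348]
wrist_force: [0.7, 0.5, 0.7]
time_s: 22.4
tool_pos: [0.4902, 0.1074, 0.1267]
wrist_force: [-0.6, -0.4, 0.4]
drawer area 1020 (np.int64(245), np.int64(290), np.int64(183), np.int64(224))
syringe 0 
box/wax 1365 (np.int64(179), np.int64(219), np.int64(179), np.int64(229))
bottle 0 
open panel would be at [[275. 216.]
 [284. 186.]] tool [[273. 201.]]
```

The right half of the drawer front matches the shut picture (no changed pixels past x = 290), so it stayed shut. The syringe and bottle haven't moved; the arm hides the box and wax here, but it never went near them.

```bash
python3 -c "
from rig import r
print(r.job_done())"
```

```text
the job is handed in; nothing more can be done
None
```

The jaw model is in the tray, teeth up, and the drawer is caught shut; I handed the job in at about 22 s without seeing a verdict, after one brief unexplained 64 N wrist-force reading on the first retreat, and I viewed 12 pictures against the limit of 10.

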